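# Show the bench camera which cast gets which polisher

## Robot

A 6-joint arm with a two-finger parallel gripper is mounted at the origin on the work surface. World frame = base frame: x ahead of the robot, y to its left, z up, the work surface at z = 0. Lengths are in m, angles in rad, forces in N, time in s.
With the tool pointing down it reaches from about 0.425 to 0.95 m from the base axis. Payload 3.5 kg.
Tool frame: the origin (TCP) lies between the finger pads, 19 mm behind the fingertips; this is the grasp point; z points along the fingers, y is the line along which they close (so a half turn about z gives the same grasp; the last joint's range is limited). The gripper opens to 85 mm and grips with 20 to 120 N. Pads are 22 mm wide; open, the fingers measure 114 mm over their backs; the gripper's body (76 mm by 85 mm) begins 54 mm behind the grasp point. The pads swing forward as they close: fully open they stand 13 mm farther back than shut.
Start: joints at [1.157, 0.286, 1.577, -0, 1.279, -0.15], TCP at [0.176, 0.652, 0.25] pointing down, gripper open.
Joint ranges: [-2.77, 2.77], [-0.9, 2.22], [0.21, 2.48], [-1.53, 4.67], [0.24, 2.81], [-2.84, 2.84]. Speed limits (rad/s): [2.79, 2.79, 3.14, 3.14, 3.14, 3.14].

## Interface

Orientations are given as a unit quaternion [x, y, z, w].
In Python, from plant import * gives the robot as it stands.
- The arm moves only by the tool move_arm, never from a script. Its argument "moves" is a list of rows, each a list of 3 entries, a list of its own where there are three numbers: the opening, from 0 (shut) to 1 (fully open), then the shift along the tool's x, y, z in m, then the turn, a rotation vector about the tool's x, y, z in rad. A call has exactly 10 rows; each row shifts and turns the commanded pose from where the row before left it, along the tool's axes as they then stand; what a row does not reach is not made up. A row lasts 1/12 s, in which the tool goes at most 41.7 mm and 7.16 degrees, less where a joint would pass 70% of its speed; a pose out of reach is approached as far as the arm can. A call is refused whole if a number of a shift passes 0.0417 or a number of a turn 0.125, either way. A call with a gripper value outside its range is refused whole. The fingers move at their own pace and stop on an object; "grip_force" is the grip in N (left out, the last holds). Time passes only in rows, so rows that do not move let the fingers close, or fill a call up. It gives the time, the measured TCP pose, the force, the opening and the grip force at its end, in the units of the state.
- get_state(): the state, without advancing time (a new reading comes with each control period).
- read_camera(name): name is "side" or "top"; returns the picture (480x640x3 uint8, red, green, blue); there is no depth.
- camera_params(name): a dict with "fx", "fy", "cx", "cy" (pixels), "rvec" (rotation vector, rad) and "tvec" (3), from world to camera coordinates, as OpenCV has them. Camera axes: x right, y down, z forward; pixel columns grow to the right and rows downward; lengths in m; the calibration is good to about 2 mm. A picture is of the moment at which its call begins. camera_params takes no time and is no camera call.
- sign_off(): hands the job in; it is judged then, once.
The state is a dict: "time": time; "qpos": joint angles; "dq": joint speeds; "joint_efforts": joint torques, N m; "eef_pos": TCP position; "tcp_rot": TCP orientation; "contact_force": force on the tool from outside, world axes, zero at the start; "wrist_torque": the same for the moment, N m; "opening": opening from 0.0 (shut) to 1.0 (fully open); "finger_force": force on a finger pad.
Only numpy, scipy, OpenCV 4.12 (cv2) and the standard library are available. Lean on these libraries where they do the work, as an engineer would, in place of code of your own. Each camera call takes 0.05 s, during which the arm holds its last target. There are 200 camera calls.

## Task

Show the bench camera which cast is to be polished with what: point straight down at the middle of the open horseshoe (lower-jaw) cast with the fingertips two or three centimetres above it and stay there for about two seconds, then do the same over the broad flat wheel polisher in the white stand. Then push the lever on the small grey box all the way over to its far stop, to mark the job as assigned, and draw back. Do not touch the casts, the polishers, their stand or the other loose things on the bench, do not point at the other casts or polishers, and pick nothing up.

Things in the scene. Friction and masses are not known exactly. Their poses are not given: they have to be found in the camera images.
- cast_lower: the lower-jaw cast: a plain cream plaster horseshoe, open in the middle and at the back, with a row of teeth along its top; loose, about 56 (x) by 72 (y) by 28 mm high, 90 g. Origin: centre of the underside (in the open middle); own z up, front teeth towards its own -x
- cast_lower_top (a point): the middle of the horseshoe cast at the height of its tooth tips, 28 mm above its underside: the place to point at from above; own z up
- cast_upper: upper-jaw cast of the same plaster, not to be pointed at: a solid D-shaped block with filled palate and a row of teeth, about 68 x 70 x 30 mm; loose. Origin: centre of the underside
- cast_part: short part cast of the same plaster, not to be pointed at: a straight block with five teeth in line, 56 x 24 x 29 mm; loose. Origin: centre of the underside
- stand: white block, fixed, 55 (own x) x 190 (own y) x 35 mm high, with three upright polishers standing loose in holes in a row along its own y, 60 mm apart; which polisher is in which hole varies. Origin: centre of the underside
- wheel: the wheel polisher: a steel shank, 7 mm thick, with a broad flat grey disc, 34 mm across and 6 mm thick, on top; loose in the stand. Origin: lower end of its shank, 5 mm above the bench; own z up along the shank; its top is 70 mm above the origin
- wheel_top (a point): the top centre of the wheel polisher (75 mm above the bench): the place to point at from above; own z up
- cone: cone polisher, not to be pointed at: same shank and grey material with a pointed cone 15 mm across; top 76 mm above its origin, which is the shank's lower end 5 mm above the bench
- bud: bud polisher, not to be pointed at: same shank and grey material with a small rounded head 12 mm across; top 70 mm above its origin, which is the shank's lower end 5 mm above the bench
- lever_base: small grey box, fixed, 70 (own x) x 50 (own y) x 25 mm high, that carries the lever, with a short dark hub to 35 mm height. Origin: centre of the underside. The lever swings in its own x-z plane about a pivot 22 mm above the origin
- lever_tip (a point): centre of the steel ball (26 mm across) at the end of the lever's 10 mm rod, 70 mm from the pivot. It moves with the lever
- lever (a joint): lever angle: 0 = leaning 0.5 rad from upright towards the box's own -x (the robot's side); 1.0 rad = leaning 0.5 rad to its own +x, the far stop. It starts between 0 and 0.2, has light friction (about 1 N at the ball) and stays where it is left
- jar: low amber glass jar with black cap, 48 mm across, 55 mm high; loose, leave alone. Origin: centre of the underside
- bowl: black rubber mixing bowl, 110 mm across, 60 mm high; loose, leave alone. Origin: centre of the underside
- spatula: plaster spatula with a wooden handle and broad steel blade, 180 mm long, lying along its own x, at most 30 mm high; loose, leave alone. Origin: underside, near the middle
- articulator: articulator (metal and blue jaw frame with two round plaster blocks), 110 x 100 x 124 mm high; loose, leave alone. Origin: centre of the underside
Things that resemble listed ones, but are neither listed nor needed, are in the scene too. What is shaped like the lever_base but blue or turquoise is not meant.

How it is judged:
On the way, in this order (a step that is already met when the one before it is completed fails the run):
1. the tool points at the horseshoe cast: TCP within 25 mm sideways of its middle and 20 to 70 mm above its tooth tips for 1.5 s (horizontal distance between the grasp point and cast_lower_top below 0.025 m and z of the grasp point in the frame of cast_lower_top between 0.02 and 0.07 m), for 1.5 s.
2. then the tool points at the wheel polisher: TCP within 20 mm sideways of it and 20 to 70 mm above its top for 1.5 s (horizontal distance between the grasp point and wheel_top below 0.02 m and z of the grasp point in the frame of wheel_top between 0.02 and 0.07 m), for 1.5 s.
3. then the lever is pushed over beyond 0.85 rad (value of joint lever above 0.85 rad), for 0.2 s.
At the end, for the whole second after the job is handed in: The lever rests beyond 0.85 rad (far stop 1.0), and every cast, polisher and bystander is within 8 mm of where it started (value of joint lever above 0.85 rad and velocity of joint lever below 0.1 rad/s and distance of each of cast_lower, cast_upper, cast_part, wheel, cone, bud, jar, bowl, spatula, articulator from where it was at the start of the episode below 0.008 m); the robot touches nothing.
It fails at once if a cast is touched, lifted or shifted (contact over 0.5 N, or moved over 8 mm) (contact force between any of the arm, the fingers and cast_lower above 0.5 N or contact force between any of the arm, the fingers and cast_upper above 0.5 N or contact force between any of the arm, the fingers and cast_part above 0.5 N or distance of any of cast_lower, cast_upper, cast_part from where it was at the start of the episode above 0.008 m).
It fails at once if a polisher or the polisher stand is touched, lifted or shifted (contact over 0.5 N, or moved over 8 mm) (contact force between any of the arm, the fingers and wheel above 0.5 N or contact force between any of the arm, the fingers and cone above 0.5 N or contact force between any of the arm, the fingers and bud above 0.5 N or contact force between any of the arm, the fingers and stand above 0.5 N or distance of any of wheel, cone, bud from where it was at the start of the episode above 0.008 m).
It fails at once if the jar, bowl, spatula or articulator is touched, lifted or shifted (contact over 0.5 N, or moved over 8 mm) (contact force between any of the arm, the fingers and jar above 0.5 N or contact force between any of the arm, the fingers and bowl above 0.5 N or contact force between any of the arm, the fingers and spatula above 0.5 N or contact force between any of the arm, the fingers and articulator above 0.5 N or distance of any of jar, bowl, spatula, articulator from where it was at the start of the episode above 0.008 m).
It fails at once if the robot points at another cast (TCP within 20 mm sideways of its middle and less than 50 mm above its top) ((horizontal distance between the grasp point and cast_upper below 0.02 m and z of the grasp point in the frame of cast_upper below 0.079 m) or (horizontal distance between the grasp point and cast_part below 0.02 m and z of the grasp point in the frame of cast_part below 0.079 m)).
It fails at once if the robot points at another polisher (TCP within 20 mm sideways of its middle and less than 50 mm above its top) ((horizontal distance between the grasp point and cone below 0.02 m and z of the grasp point in the frame of cone below 0.126 m) or (horizontal distance between the grasp point and bud below 0.02 m and z of the grasp point in the frame of bud below 0.12 m)).
It also fails if it takes over 64 s, if anything falls off the work surface, if the arm or the gripper's body presses on something with over 40 N, if the wrist force passes 120 N, or if a joint passes its speed limit or range.

## Working session

There is one attempt and no reset: what is moved stays moved. The work goes in short steps, Python scripts to look and compute and a tool call to move; the robot and the scene stay as the last step left them, time stands still between calls to the robot, and variables do not carry over. Pictures are saved under pics/ and viewed, at most 10 in all, crops included, and the job is handed in when it is done.

Besides the shell and the picture viewer there is one more tool, called after "Request:" as name(argument=value, ...) on one line, values as JSON. move_arm: Moves the arm, as the interface text tells. Its arguments: {"type":"object","properties":{"moves":{"type":"array"},"grip_force":{"type":"number"}},"required":["moves"]}

```bash
mkdir -p pics; cat > h.py <<'E'
from plant import *
import numpy as np, cv2
def cam(n):
    p=camera_params(n); K=np.array([[p['fx'],0,p['cx']],[0,p['fy'],p['cy']],[0,0,1.]])
    return K,cv2.Rodrigues(np.array(p['rvec'],float))[0],np.array(p['tvec'],float).reshape(3)
def at(n,u,v,z):
    K,R,t=cam(n); d=R.T@np.linalg.solve(K,[u,v,1.]); c=-R.T@t
    return (c+d*(z-c[2])/d[2]).round(4)
def px(n,P):
    K,R,t=cam(n); q=K@(R@np.array(P,float)+t); return (q[:2]/q[2]).round(1)
def snap(n,f):
    im=read_camera(n); cv2.imwrite('pics/'+f,im[:,:,::-1]); return im
E
python3 - <<'E'
from h import *
snap('top','t0.png'); snap('side','s0.png')
for n in('top','side'):
    K,R,t=cam(n); print(n,-R.T@t,K[0,0])
s=get_state(); print(s['time'],s['eef_pos'],s['tcp_rot'],s['opening'])
E
```

```text
top [ 0.39182801 -0.02953341  1.08237473] 469.7949279896832
side [0.4981119  0.55340186 0.79584084] 460.90219154422573
0.1 [0.17576533 0.65112057 0.24872442] [ 1.31520663e-01  9.91312797e-01 -1.07860890e-03 -3.01053074e-04] 0.99574768720349
```

View pics/t0.png

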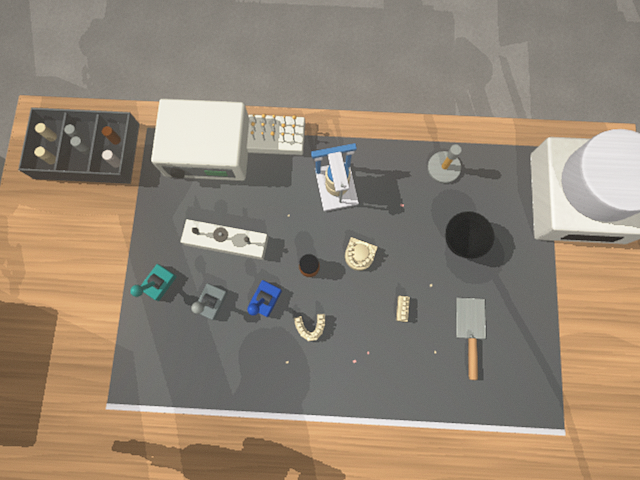

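View pics/s0.png

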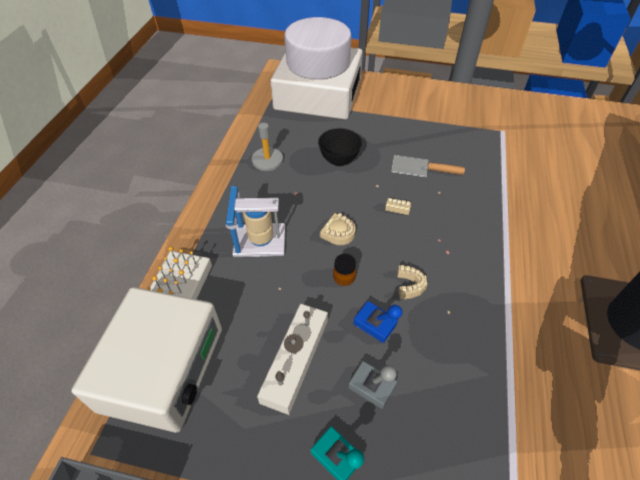

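Overview: the top view shows the horseshoe at (311,326), the D-block at (361,253) and the part cast at (403,307). The stand is at (224,238), with its heads at (196,231), (221,234) and (240,240). The grey lever box is at (210,301), the turquoise one at (157,281) and the blue one at (265,298).

Candidates: the cast is the open horseshoe (311,326), not (361,253) or (403,307). The wheel is probably the broad disc at (221,234), though (240,240) may be a shadow or the bud. The lever is the grey one. I'll check these in close crops.

```bash
python3 - <<'E'
import cv2
a=cv2.imread('pics/t0.png')[210:350,175:335]; cv2.imwrite('pics/t0c.png',cv2.resize(a,None,fx=4.2,fy=4.2,interpolation=cv2.INTER_CUBIC))
a=cv2.imread('pics/s0.png')[255:415,250:450]; cv2.imwrite('pics/s0c.png',cv2.resize(a,None,fx=3.7,fy=3.7,interpolation=cv2.INTER_CUBIC))
E
```

```text
(no output)
```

View pics/t0c.png

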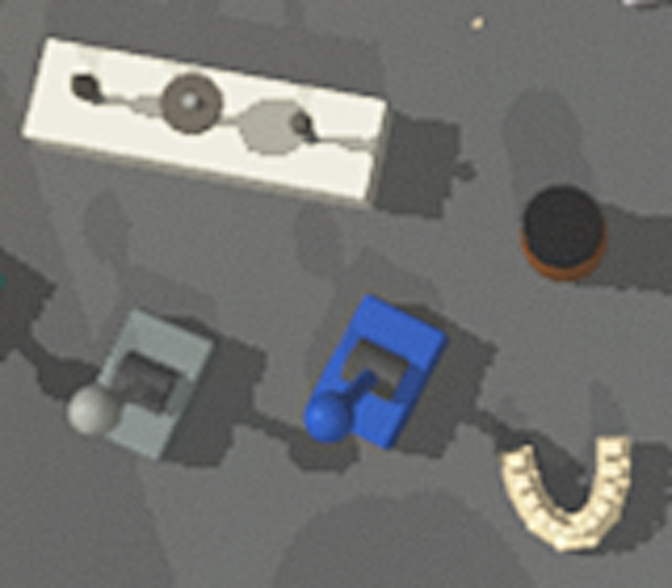

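View pics/s0c.png

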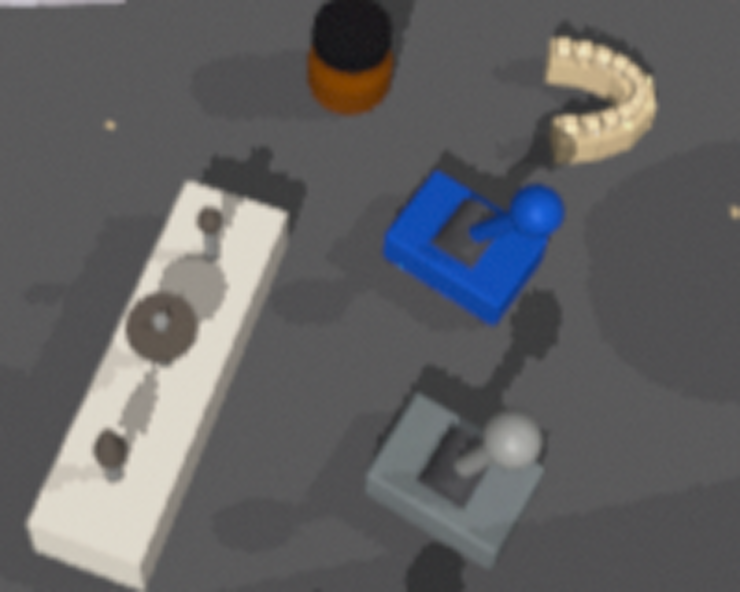

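```bash
python3 - <<'E'
from h import *
T=lambda u,v,z:at('top',175+u/4.2,210+v/4.2,z)
S=lambda u,v,z:at('side',250+u/3.7,255+v/3.7,z)
print('cast',T(569,497,.026),S(603,90,.026))
print('castback',T(567,446,.026),'front',T(572,548,.026))
print('wheel',T(191,102,.073),S(161,325,.073))
print('L',T(85,83,.077),S(108,447,.075),'R',T(303,122,.075),S(209,217,.075))
print('box',T(148,385,.025)); print([T(*c,.025) for c in((136,310),(213,347),(160,460))],S(494,550,.025),S(418,398,.025))
for z in(.07,.078,.084): print('ball',z,T(95,410,z),S(512,440,z))
print('blueball',T(328,414,.083), 'jar',T(565,228,.055))
E
```

```text
cast [0.4358 0.0027 0.026 ] [0.4369 0.0083 0.026 ]
castback [0.4624 0.0053 0.026 ] front [ 4.096e-01 -4.000e-04  2.600e-02]
wheel [0.6281 0.2125 0.073 ] [0.6265 0.2167 0.073 ]
L [0.6345 0.2684 0.077 ] [0.6337 0.2788 0.075 ] R [0.6199 0.1521 0.075 ] [0.6184 0.158  0.075 ]
box [0.4827 0.2313 0.025 ]
[array([0.5226, 0.242 , 0.025 ]), array([0.5049, 0.1985, 0.025 ]), array([0.4435, 0.2207, 0.025 ])] [0.4598 0.2682 0.025 ] [0.5054 0.2041 0.025 ]
ball 0.07 [0.4647 0.246  0.07  ] [0.4611 0.2348 0.07  ]
ball 0.078 [0.4641 0.2438 0.078 ] [0.4615 0.2384 0.078 ]
ball 0.084 [0.4637 0.2421 0.084 ] [0.4618 0.241  0.084 ]
blueball [0.4681 0.1247 0.083 ] jar [0.5744 0.0122 0.055 ]
```

Request:
move_arm(moves=[[0, [-0.03, -0.0175, 0], [0, 0, 0]], [0, [-0.03, -0.0175, 0], [0, 0, 0]], [0, [-0.03, -0.0175, 0], [0, 0, 0]], [0, [-0.03, -0.0175, 0], [0, 0, 0]], [0, [-0.03, -0.0175, 0], [0, 0, 0]], [0, [-0.03, -0.0175, 0], [0, 0, 0]], [0, [-0.03, -0.0175, 0], [0, 0, 0]], [0, [-0.03, -0.0175, 0], [0, 0, 0]], [0, [-0.03, -0.0175, 0], [0, 0, 0]], [0, [-0.03, -0.0175, 0], [0, 0, 0]]], grip_force=20)

```text
time: 0.93
eef_pos: [0.4206, 0.4029, 0.2495]
tcp_rot: [0.131, 0.991, -0.0, -0.0]
contact_force: [0.4, 0.6, -0.1]
opening: 0.0
finger_force: 0.0
```

Request:
move_arm(moves=[[0, [-0.012, -0.037, 0], [0, 0, 0]], [0, [-0.012, -0.037, 0], [0, 0, 0]], [0, [-0.012, -0.037, 0], [0, 0, 0]], [0, [-0.012, -0.037, 0], [0, 0, 0]], [0, [-0.012, -0.037, 0], [0, 0, 0]], [0, [-0.012, -0.037, 0], [0, 0, 0]], [0, [-0.012, -0.037, 0], [0, 0, 0]], [0, [-0.012, -0.037, 0], [0, 0, 0]], [0, [-0.012, -0.037, 0], [0, 0, 0]], [0, [-0.012, -0.037, 0], [0, 0, 0]]])

```text
time: 1.77
eef_pos: [0.4387, 0.0143, 0.2498]
tcp_rot: [0.131, 0.991, 0.0, -0.0]
contact_force: [1.0, 0.2, 0.3]
opening: -0.0
finger_force: 0.0
```

```bash
cat >> h.py <<'E'
from scipy.spatial.transform import Rotation as Ro
def go(P):
    s=get_state(); d=Ro.from_quat(s['tcp_rot']).inv().apply(np.array(P)-s['eef_pos'])
    print('t',s['time'],'eef',np.round(s['eef_pos'],4),'op',round(s['opening'],2),'shift',d.round(4))
E
python3 -c "
from h import *
go([.438,.005,.073])"
```

```text
t 1.7667 eef [0.4387 0.0143 0.2498] op -0.0 shift [-0.0018 -0.0092  0.1768]
```

Request:
move_arm(moves=[[0, [0, -0.002, 0.018], [0, 0, 0]], [0, [0, -0.002, 0.018], [0, 0, 0]], [0, [0, -0.002, 0.018], [0, 0, 0]], [0, [0, 0, 0.018], [0, 0, 0]], [0, [0, 0, 0.018], [0, 0, 0]], [0, [0, 0, 0.018], [0, 0, 0]], [0, [0, 0, 0.018], [0, 0, 0]], [0, [0, 0, 0.018], [0, 0, 0]], [0, [0, 0, 0.018], [0, 0, 0]], [0, [0, 0, 0.013], [0, 0, 0]]])

```text
time: 2.6
eef_pos: [0.4365, 0.0104, 0.0731]
tcp_rot: [0.132, 0.991, 0.0, -0.001]
contact_force: [0.2, 0.3, -0.0]
opening: -0.003
finger_force: 0.0
```

```bash
python3 -c "
from h import *
im=snap('side','s1.png'); go([.438,.005,.073])
cv2.imwrite('pics/s1c.png',cv2.resize(im[180:340,320:520,::-1],None,fx=3.5,fy=3.5))"
```

```text
t 2.65 eef [0.4349 0.0107 0.071 ] op -0.0 shift [-0.0045 -0.0047 -0.002 ]
```

View pics/s1c.png

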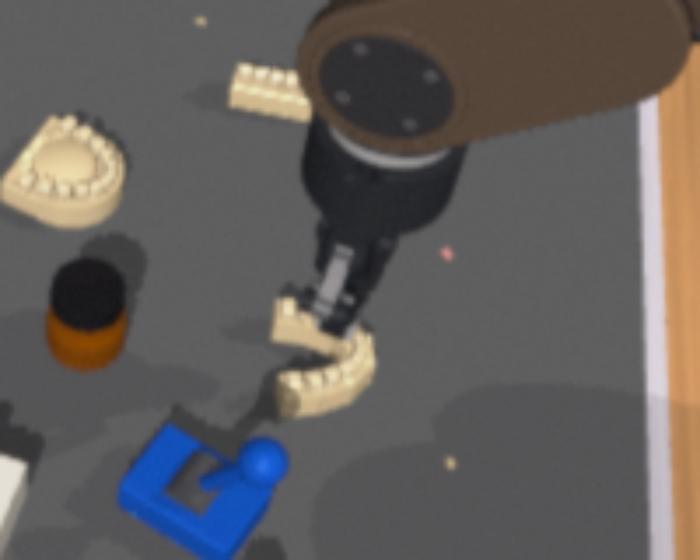

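The crop shows the shut fingertips at about (335,325), above the middle of the horseshoe and clear of its teeth. I'll hold here.

Request:
move_arm(moves=[[0, [-0.002, -0.004, 0], [0, 0, 0]], [0, [0, 0, 0], [0, 0, 0]], [0, [0, 0, 0], [0, 0, 0]], [0, [0, 0, 0], [0, 0, 0]], [0, [0, 0, 0], [0, 0, 0]], [0, [0, 0, 0], [0, 0, 0]], [0, [0, 0, 0], [0, 0, 0]], [0, [0, 0, 0], [0, 0, 0]], [0, [0, 0, 0], [0, 0, 0]], [0, [0, 0, 0], [0, 0, 0]]])

```text
time: 3.48
eef_pos: [0.4386, 0.0058, 0.075]
tcp_rot: [0.131, 0.991, -0.0, -0.0]
contact_force: [0.0, -0.3, -0.6]
opening: 0.001
finger_force: 0.0
```

Request:
move_arm(moves=[[0, [0, 0, 0], [0, 0, 0]], [0, [0, 0, 0], [0, 0, 0]], [0, [0, 0, 0], [0, 0, 0]], [0, [0, 0, 0], [0, 0, 0]], [0, [0, 0, 0], [0, 0, 0]], [0, [0, 0, 0], [0, 0, 0]], [0, [0, 0, 0], [0, 0, 0]], [0, [0, 0, 0], [0, 0, 0]], [0, [0, 0, 0], [0, 0, 0]], [0, [0, 0, 0], [0, 0, 0]]])

```text
time: 4.32
eef_pos: [0.4387, 0.0058, 0.075]
tcp_rot: [0.132, 0.991, -0.0, 0.0]
contact_force: [1.2, 0.1, 0.5]
opening: 0.003
finger_force: 0.0
```

Request:
move_arm(moves=[[0, [0, 0, 0], [0, 0, 0]], [0, [0, 0, 0], [0, 0, 0]], [0, [0, 0, 0], [0, 0, 0]], [0, [0, 0, 0], [0, 0, 0]], [0, [0, 0, 0], [0, 0, 0]], [0, [0, 0, -0.025], [0, 0, 0]], [0, [0, 0, -0.025], [0, 0, 0]], [0, [0, 0, -0.03], [0, 0, 0]], [0, [0, 0, -0.03], [0, 0, 0]], [0, [0, 0, -0.03], [0, 0, 0]]])

```text
time: 5.15
eef_pos: [0.4383, 0.0059, 0.2163]
tcp_rot: [0.132, 0.991, -0.0, -0.0]
contact_force: [0.0, -0.1, -0.7]
opening: -0.002
finger_force: 0.0
```

```bash
python3 -c "
from h import *
go([.627,.2145,.21])"
```

```text
t 5.15 eef [0.4383 0.0059 0.2163] op -0.0 shift [-0.1278  0.2506  0.0062]
```

Request:
move_arm(moves=[[0, [-0.0128, 0.025, 0], [0, 0, 0]], [0, [-0.0128, 0.025, 0], [0, 0, 0]], [0, [-0.0128, 0.025, 0], [0, 0, 0]], [0, [-0.0128, 0.025, 0], [0, 0, 0]], [0, [-0.0128, 0.025, 0], [0, 0, 0]], [0, [-0.0128, 0.025, 0], [0, 0, 0]], [0, [-0.0128, 0.025, 0], [0, 0, 0]], [0, [-0.0128, 0.025, 0], [0, 0, 0]], [0, [-0.0128, 0.025, 0], [0, 0, 0]], [0, [-0.0128, 0.025, 0], [0, 0, 0]]])

```text
time: 5.98
eef_pos: [0.6281, 0.2149, 0.2145]
tcp_rot: [0.131, 0.991, -0.0, -0.0]
contact_force: [0.5, -1.1, -0.3]
opening: 0.001
finger_force: 0.0
```

```bash
python3 -c "
from h import *
go([.627,.2145,.122])"
```

```text
t 5.9833 eef [0.6281 0.2149 0.2145] op 0.0 shift [ 0.0009 -0.0007  0.0925]
```

Request:
move_arm(moves=[[0, [0, 0, 0.012], [0, 0, 0]], [0, [0, 0, 0.012], [0, 0, 0]], [0, [0, 0, 0.012], [0, 0, 0]], [0, [0, 0, 0.012], [0, 0, 0]], [0, [0, 0, 0.012], [0, 0, 0]], [0, [0, 0, 0.012], [0, 0, 0]], [0, [0, 0, 0.01], [0, 0, 0]], [0, [0, 0, 0.008], [0, 0, 0]], [0, [0, 0, 0], [0, 0, 0]], [0, [0, 0, 0], [0, 0, 0]]])

```text
time: 6.82
eef_pos: [0.6272, 0.2136, 0.1245]
tcp_rot: [0.132, 0.991, -0.0, -0.0]
contact_force: [-0.2, -0.2, -0.6]
opening: -0.002
finger_force: 0.0
```

```bash
python3 -c "
from h import *
im=snap('side','s2.png'); go([.627,.2145,.122])
cv2.imwrite('pics/s2c.png',cv2.resize(im[240:420,230:430,::-1],None,fx=3.2,fy=3.2))"
```

```text
t 6.8667 eef [0.6277 0.2138 0.1254] op 0.0 shift [0.0009 0.0005 0.0034]
```

View pics/s2c.png

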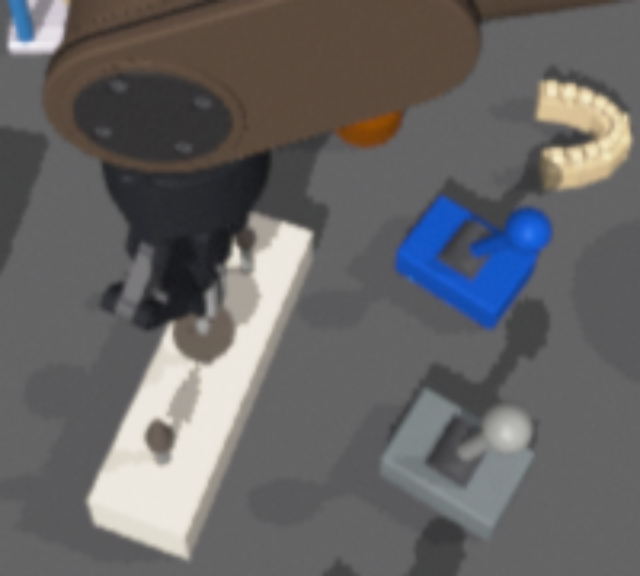

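The disc at crop (205,333) sits right under the shut fingertips, nothing has moved, and the grey ball is at (507,428). I'll hold, then rise.

Request:
move_arm(moves=[[0, [0, 0, 0.002], [0, 0, 0]], [0, [0, 0, 0], [0, 0, 0]], [0, [0, 0, 0], [0, 0, 0]], [0, [0, 0, 0], [0, 0, 0]], [0, [0, 0, 0], [0, 0, 0]], [0, [0, 0, 0], [0, 0, 0]], [0, [0, 0, 0], [0, 0, 0]], [0, [0, 0, 0], [0, 0, 0]], [0, [0, 0, 0], [0, 0, 0]], [0, [0, 0, 0], [0, 0, 0]]])

```text
time: 7.7
eef_pos: [0.6274, 0.2138, 0.123]
tcp_rot: [0.132, 0.991, 0.0, -0.0]
contact_force: [0.4, 0.0, 0.5]
opening: 0.003
finger_force: 0.0
```

Request:
move_arm(moves=[[0, [0, 0, 0], [0, 0, 0]], [0, [0, 0, 0], [0, 0, 0]], [0, [0, 0, 0], [0, 0, 0]], [0, [0, 0, 0], [0, 0, 0]], [0, [0, 0, 0], [0, 0, 0]], [0, [0, 0, 0], [0, 0, 0]], [0, [0, 0, 0], [0, 0, 0]], [0, [0, 0, 0], [0, 0, 0]], [0, [0, 0, 0], [0, 0, 0]], [0, [0, 0, 0], [0, 0, 0]]])

```text
time: 8.53
eef_pos: [0.6274, 0.2138, 0.123]
tcp_rot: [0.132, 0.991, -0.0, -0.0]
contact_force: [0.8, -0.1, 0.2]
opening: 0.002
finger_force: 0.0
```

Request:
move_arm(moves=[[0, [0, 0, 0], [0, 0, 0]], [0, [0, 0, 0], [0, 0, 0]], [0, [0, 0, 0], [0, 0, 0]], [0, [0, 0, 0], [0, 0, 0]], [0, [0, 0, 0], [0, 0, 0]], [0, [0, 0, -0.02], [0, 0, 0]], [0, [0, 0, -0.02], [0, 0, 0]], [0, [0, 0, -0.02], [0, 0, 0]], [0, [0, 0, -0.02], [0, 0, 0]], [0, [0, 0, -0.01], [0, 0, 0]]])

```text
time: 9.37
eef_pos: [0.6286, 0.214, 0.2164]
tcp_rot: [0.131, 0.991, 0.001, 0.002]
contact_force: [1.0, 0.2, 0.1]
opening: -0.004
finger_force: 0.0
```

```bash
python3 -c "
from h import *
go([.415,.26,.2])"
```

```text
t 9.3667 eef [0.6286 0.214  0.2164] op -0.0 shift [ 0.2182 -0.0113  0.0155]
```

Request:
move_arm(moves=[[0, [0.022, -0.001, 0], [0, 0, 0]], [0, [0.022, -0.001, 0], [0, 0, 0]], [0, [0.022, -0.001, 0], [0, 0, 0]], [0, [0.022, -0.001, 0], [0, 0, 0]], [0, [0.022, -0.001, 0], [0, 0, 0]], [0, [0.022, -0.001, 0], [0, 0, 0]], [0, [0.022, -0.001, 0], [0, 0, 0]], [0, [0.022, -0.001, 0], [0, 0, 0]], [0, [0.022, -0.001, 0], [0, 0, 0]], [0, [0.022, -0.001, 0], [0, 0, 0]]])

```text
time: 10.2
eef_pos: [0.4111, 0.2615, 0.2126]
tcp_rot: [0.132, 0.991, -0.0, -0.0]
contact_force: [0.0, 0.9, 0.1]
opening: 0.003
finger_force: 0.0
```

Request:
move_arm(moves=[[0, [0, 0, 0.015], [0, 0, 0]], [0, [0, 0, 0.015], [0, 0, 0]], [0, [0, 0, 0.015], [0, 0, 0]], [0, [0, 0, 0.015], [0, 0, 0]], [0, [0, 0, 0.015], [0, 0, 0]], [0, [0, 0, 0.015], [0, 0, 0]], [0, [0, 0, 0.015], [0, 0, 0]], [0, [0, 0, 0.015], [0, 0, 0]], [0, [0, 0, 0.01], [0, 0, 0]], [0, [0, 0, 0], [0, 0, 0]]])

```text
time: 11.03
eef_pos: [0.4105, 0.2607, 0.0804]
tcp_rot: [0.132, 0.991, -0.001, -0.002]
contact_force: [-0.4, 0.2, 0.8]
opening: -0.001
finger_force: 0.0
```

```bash
python3 -c "
from h import *
im=snap('side','s3.png'); go([.463-.028*.93,.2415+.028*.37,.083]); go([.519-.024*.93,.220+.024*.37,.083])
cv2.imwrite('pics/s3c.png',cv2.resize(im[300:440,300:480,::-1],None,fx=3.5,fy=3.5))"
```

```text
t 11.0833 eef [0.4114 0.2611 0.0818] op 0.0 shift [-0.027  -0.0023 -0.0013]
t 11.0833 eef [0.4114 0.2611 0.0818] op 0.0 shift [-0.0907 -0.0089 -0.0014]
```

View pics/s3c.png

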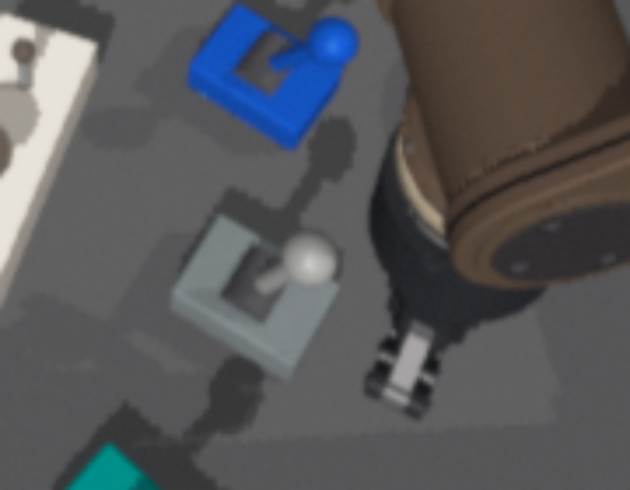

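The fingertips are at crop (400,385), on the robot's side of the ball at (308,258) and clear of everything. I'll push along the box's x.

Request:
move_arm(moves=[[0, [-0.006, -0.0006, 0], [0, 0, 0]], [0, [-0.006, -0.0006, 0], [0, 0, 0]], [0, [-0.006, -0.0006, 0], [0, 0, 0]], [0, [-0.006, -0.0006, 0], [0, 0, 0]], [0, [-0.006, -0.0006, 0], [0, 0, 0]], [0, [-0.006, -0.0006, 0], [0, 0, 0]], [0, [-0.006, -0.0006, 0], [0, 0, 0]], [0, [-0.006, -0.0006, 0], [0, 0, 0]], [0, [-0.006, -0.0006, 0], [0, 0, 0]], [0, [-0.006, -0.0006, 0], [0, 0, 0]]])

```text
time: 11.92
eef_pos: [0.4693, 0.2398, 0.083]
tcp_rot: [0.132, 0.991, -0.0, -0.0]
contact_force: [-0.6, -0.3, 0.1]
opening: -0.003
finger_force: 0.5
```

Request:
move_arm(moves=[[0, [-0.004, -0.0004, 0], [0, 0, 0]], [0, [-0.004, -0.0004, 0], [0, 0, 0]], [0, [-0.004, -0.0004, 0], [0, 0, 0]], [0, [-0.004, -0.0004, 0], [0, 0, 0]], [0, [-0.004, -0.0004, 0], [0, 0, 0]], [0, [-0.003, -0.0003, 0], [0, 0, 0]], [0, [-0.002, 0, 0], [0, 0, 0]], [0, [-0.002, 0, 0], [0, 0, 0]], [0, [0, 0, 0], [0, 0, 0]], [0, [0, 0, 0], [0, 0, 0]]])

```text
time: 12.75
eef_pos: [0.4932, 0.2309, 0.0826]
tcp_rot: [0.132, 0.991, -0.0, -0.001]
contact_force: [-5.0, 1.2, 0.2]
opening: 0.004
finger_force: 2.4
```

```bash
python3 -c "
from h import *
im=snap('side','s4.png'); go([.519-.024*.93,.220+.024*.37,.083]); print(get_state()['contact_force'])
cv2.imwrite('pics/s4c.png',cv2.resize(im[290:430,270:450,::-1],None,fx=3.5,fy=3.5))"
```

```text
t 12.8 eef [0.4932 0.2309 0.0826] op -0.0 shift [-0.0039 -0.001  -0.0004]
[-5.21760403  0.75288946  1.09636878]
```

View pics/s4c.png

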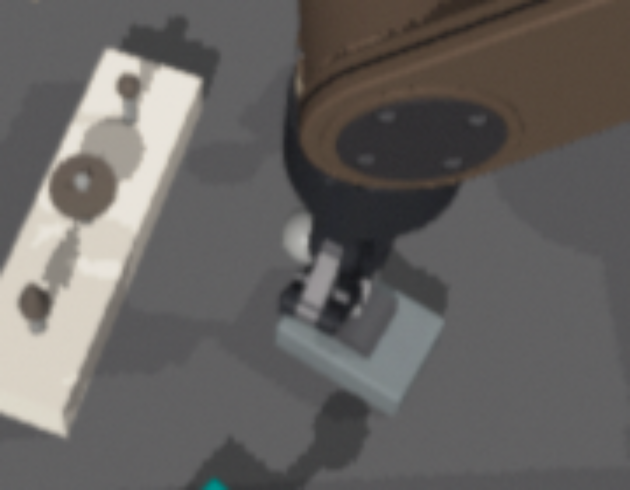

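The ball at crop (298,237) is over on the far side, and the force is rising as it would at the stop. I'll press slightly more, then draw back.

Request:
move_arm(moves=[[0, [-0.002, 0, 0], [0, 0, 0]], [0, [-0.002, 0, 0], [0, 0, 0]], [0, [0, 0, 0], [0, 0, 0]], [0, [0, 0, 0], [0, 0, 0]], [0, [0, 0, 0], [0, 0, 0]], [0, [0, 0, 0], [0, 0, 0]], [0, [0, 0, 0], [0, 0, 0]], [0, [0, 0, 0], [0, 0, 0]], [0, [0, 0, 0], [0, 0, 0]], [0, [0, 0, 0], [0, 0, 0]]])

```text
time: 13.63
eef_pos: [0.4939, 0.2307, 0.0823]
tcp_rot: [0.132, 0.991, -0.0, -0.006]
contact_force: [-13.8, 3.3, 7.1]
opening: 0.0
finger_force: 7.6
```

Request:
move_arm(moves=[[0, [0.005, 0, 0], [0, 0, 0]], [0, [0.01, 0.001, 0], [0, 0, 0]], [0, [0.01, 0.001, 0], [0, 0, 0]], [0, [0.01, 0.001, 0], [0, 0, 0]], [0, [0.01, 0.001, 0], [0, 0, 0]], [0, [0.01, 0.001, 0], [0, 0, 0]], [0, [0.01, 0.001, 0], [0, 0, 0]], [0, [0.01, 0.001, 0], [0, 0, 0]], [0, [0.005, 0, 0], [0, 0, 0]], [0, [0, 0, 0], [0, 0, 0]]])

```text
time: 14.47
eef_pos: [0.4214, 0.2577, 0.0828]
tcp_rot: [0.131, 0.991, -0.0, -0.0]
contact_force: [0.4, 0.0, -0.1]
opening: 0.002
finger_force: 0.0
```

Request:
move_arm(moves=[[0, [0, 0, -0.015], [0, 0, 0]], [0, [0, 0, -0.015], [0, 0, 0]], [0, [0, 0, -0.015], [0, 0, 0]], [0, [0, 0, -0.015], [0, 0, 0]], [0, [0, 0, -0.015], [0, 0, 0]], [0, [0, 0, -0.015], [0, 0, 0]], [0, [0, 0, -0.01], [0, 0, 0]], [0, [0, 0, 0], [0, 0, 0]], [0, [0, 0, 0], [0, 0, 0]], [0, [0, 0, 0], [0, 0, 0]]])

```text
time: 15.3
eef_pos: [0.4223, 0.2571, 0.182]
tcp_rot: [0.132, 0.991, -0.0, -0.001]
contact_force: [-0.3, 0.4, -0.3]
opening: -0.001
finger_force: 0.0
```

```bash
python3 -c "
from h import *
im=snap('side','s5.png'); print(px('side',[.519,.220,.0834]),px('side',[.488,.232,.022]))
cv2.imwrite('pics/s5c.png',cv2.resize(im[290:430,270:450,::-1],None,fx=3.5,fy=3.5))"
```

```text
[355.6 354.9] [370.1 380.2]
```

View pics/s5c.png

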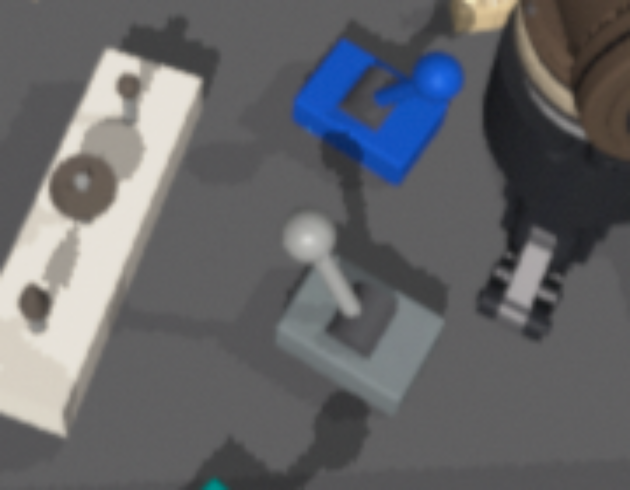

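The ball at crop (308,237) leans fully to the far side. It stopped under 14 N without moving further, the tool is clear and the polishers are in place. I'll hand the job in.

```bash
python3 -c "
from plant import *
print(sign_off())"
```

```text
the job is handed in; nothing more can be done
None
```

I pointed at the horseshoe cast and then the wheel polisher for about two seconds each, pushed the grey lever to its far stop, drew back clear and handed the job in; no verdict was returned.

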